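# Open the combination padlock by feel and present it at the tag reader

## Task

The trap rig's combination padlock lies closed in its steel cradle with the dial facing up. Turn the dial slowly clockwise until you feel it click into its notch and the shackle springs out a little, pull the shackle fully open, and only then lift the lock out of the cradle and hold it level, dial up and shackle still open, about 8 cm above the middle of the square reader pad without touching the pad. Finish while still holding the lock there in the gripper, and leave the other things on the bench alone.

Things in the scene. Friction and masses are not known exactly. Their poses are not given: they have to be found in the camera images.
- lock: Loose combination padlock, about 0.6 kg, lying on its back, 30 mm above the bench in the cradle with 1.5 mm play. Aluminium body 84 mm (x) by 56 mm (y) by 36 mm high; origin at the centre of the body's underside, x along the lock, z up out of the dial face. The shackle sticks out of its -x end, the dial sits in the middle of its top.
- dial (a joint): Dial angle, rad, 0 to 2.0, grows clockwise seen from above; at 0 the grip bar lies along the lock's x. Starts at 0 to 0.5, stays where left; 0.03 N m turns it. The notch is hidden, 0.4 to 1.4 rad clockwise of the start. Turned slowly (below 0.5 rad/s) onto it the lock clicks: the shackle springs out 6 mm by itself and the dial is blocked, with 0.1 rad play.
- dial_bar (a point): Middle of the dial's grip bar, on the dial's axis, 52 mm above the lock's underside. The bar is 40 mm long, 12 mm wide, 24 mm high and stands on the flat round dial (44 mm across, top 40 mm above the lock's underside). The point's x runs along the bar and turns with the dial.
- shackle (a joint): How far the shackle is out, in m: 0 shut, about 0.006 after the click, 0.024 fully open (stop). Held shut by the dial's notched ring until the click; then 1 to 2 N slides it along the lock's -x axis, and it stays where it is left.
- bow (a point): Middle of the shackle's cross bar, on its centre line; moves with the shackle. The U-shaped shackle is 8 mm round steel, 47 mm wide outside, 31 mm between its legs; the cross bar runs along the lock's y, 18 mm above the lock's underside (48 mm above the bench). Shut, its centre line is 38 mm out from the body's end face, 80 mm from the lock's origin.
- cradle: Fixed steel cradle under the lock, base 130 by 100 mm, 6 mm high; origin at the centre of its underside, axes as the lock's. The lock lies on a 44 mm wide block 30 mm high, between stops 40 mm high across both ends and beside its corners (5 mm thick); the middle 70 mm of the lock's long sides is open to fingers down to 6 mm above the bench. The lock lifts straight up.
- reader: Fixed grey tag reader, a square pad 120 by 120 mm with a black disc on top, 30 mm high in all; origin at the centre of its underside, z up.
- seat_a: Bystander, loose: a brass trap seat, 38 mm across, 16 mm high; origin at the centre of its underside.
- seat_b: Bystander, loose: another brass trap seat, 38 mm across, 16 mm high; origin at the centre of its underside.
- bellows: Bystander, loose: a bronze bellows element, standing, 40 mm across, 50 mm high; origin at the centre of its underside.
- elbow: Bystander, loose: a galvanized pipe elbow, about 64 mm each way, 40 mm high; origin at the centre of its underside.
- trap_lid: Bystander, loose: a round cast bucket trap lid, 110 mm across, 30 mm high; origin at the centre of its underside.
- hex_key: Bystander, loose: a steel hex key lying flat, 90 mm by 34 mm, 8 mm thick; origin at the centre of its underside.
- nut: Bystander, loose: a steel hex nut, 48 mm across, 20 mm high; origin at the centre of its underside.
Mind the look-alikes: they are no part of the job. Leave any turquoise look-alike of the cradle alone.

How it is judged (in metres and radians):
On the way, in this order (a step that is already met when the one before it is completed fails the run):
1. the dial has clicked into its notch: the shackle has sprung out while the lock lies in the cradle (value of joint shackle above 0.0025 m and z of lock in the frame of cradle below 0.045 m), for 0.05 s.
2. the shackle is pulled open while the lock still lies in the cradle (value of joint shackle above 0.019 m and z of lock in the frame of cradle below 0.045 m), for 0.1 s.
3. the open lock is lifted out of the cradle (value of joint shackle above 0.018 m and height (world z) of lock above 0.06 m and contact force between lock and cradle below 0.3 N), for 0.1 s.
At the end, for the whole second after the job is handed in: The fingers hold the lock over the reader: origins within 40 mm horizontally, the lock's underside 60 to 160 mm above the reader's underside, within 0.3 rad of level with the dial up, shackle at least 18 mm open, at rest, touching neither reader nor cradle (value of joint shackle above 0.018 m and horizontal distance between lock and reader below 0.04 m and z of lock in the frame of reader between 0.06 and 0.16 m and angle between lock's own z axis and vertical below 0.3 rad and contact force between the fingers and lock above 1 N and contact force between lock and reader below 0.3 N and contact force between lock and cradle below 0.3 N and linear speed of lock below 0.03 m/s); the arm keeps its last pose, push and grip.
It fails at once if the lock touches the reader pad (contact force between lock and reader above 1 N).
It fails at once if a bystander is pushed more than 20 mm (distance of any of seat_a, seat_b, bellows, elbow, trap_lid, hex_key, nut from where it was at the start of the episode above 0.02 m).
It also fails if it takes over 67 s, if anything falls off the work surface, if the arm or the gripper's body presses on something with over 40 N, if the wrist force passes 120 N, or if a joint passes its speed limit or range.

## Robot

A 6-joint arm with a two-finger parallel gripper is mounted at the origin on the work surface. World frame = base frame: x ahead of the robot, y to its left, z up, the work surface at z = 0. Lengths are in mm, angles in degrees, forces in N, time in s.
With the tool pointing down it reaches from about 300 to 850 mm from the base axis. Payload 5.4 kg.
Tool frame: the origin (TCP) lies where the fingers leave the gripper's body, on its centre line; the fingertips stand 73 mm ahead of it and the grasp point (between the pads) lies 54 mm ahead of it; x points along the fingers, z is the direction in which the jaws open and shut, and the axes are right-handed (so a half turn about x gives the same grasp; the last joint's range is limited). The gripper opens to 85 mm and grips with 20 to 120 N. Pads are 22 mm wide; open, the fingers measure 114 mm over their backs; the gripper's body (76 mm by 85 mm) begins 54 mm behind the grasp point. The pads swing forward as they close: fully open they stand 13 mm farther back than shut.
Start: joints at [52.878, 9.076, 91.501, -0, 79.423, -12.038], TCP at [243.778, 520.749, 303.899] pointing down, gripper open.
Joint ranges: [-166.64, 166.64], [-54.1, 131.32], [10.49, 154.53], [-73.88, 253.88], [9.74, 151.15], [-171.62, 171.62]. Speed limits (degrees/s): [147.25, 147.25, 180, 180, 180, 180].

## Interface

Orientations are given as a 3x3 rotation matrix whose columns are the frame's x, y, z axes.
In Python, from cell import arm gives the robot as it stands.
- The arm moves only by the tool drive_tool, never from a script. Its argument "commands" is a list that holds one entry, the list of rows, each a list of 7 numbers: the finger opening in mm, from 0 to 85.4, then the shift along the world's x, y, z in units of 30 mm (1.0 is 30 mm), then the turn, a rotation vector about the world's x, y, z in units of 10 degrees (1.0 is 10 degrees). A call has 1 to 10 rows; each row shifts and turns the commanded pose from where the row before left it; what a row does not reach is not made up. A row lasts 1/8 s, in which the tool goes at most 62.5 mm and 10.7 degrees, less where a joint would pass 70% of its speed; a pose out of reach is approached as far as the arm can. A call is refused whole if a number of a shift passes 1 or a number of a turn 1, either way. A call with a gripper value outside its range is refused whole. The fingers move at their own pace and stop on an object; the grip force is fixed at half the most. Time passes only in rows, so rows that do not move let the fingers close. It gives the time, the measured TCP pose, the force and the opening at its end, in the units of the state.
- arm.get_obs(): the state, without advancing time (a new reading comes with each control period).
- arm.read_camera(name): name is "scene" or "top" or "wrist"; returns the picture (400x640x3 uint8, red, green, blue); there is no depth.
- arm.camera_params(name): a dict with "mtx" (3x3 intrinsics, pixels), "world_from_camera" (4x4, takes a point from camera to world coordinates). Camera axes: x right, y up, looking along -z (the intrinsics and any distortion apply to the point x, -y, -z); pixel columns grow to the right and rows downward; lengths in mm; the calibration is good to about 2 mm. The wrist camera is an equidistant fisheye: a pixel r from the principal point sees the ray r / f radians off the axis. A picture is of the moment at which its call begins: read the wrist's pose just before it. camera_params takes no time and is no camera call; for the wrist camera it gives the pose at the moment of the call.
- arm.sign_off(): hands the job in, once; it reports no verdict.
Trained networks look in the newest picture that a camera, given by its name, has taken for a name from the list of things; names that differ only in an ending like _2 or _b are one class to them, and where a whole thing is asked for, a point or a joint stands for the part that bears it (a point fixed in the world has none). Each returns a list of dicts, best first, with "score" (0 to 1); they miss things now and then, are a little off and sometimes report something else, mostly with a low value. They report only what shows in the picture. A call takes as long as a camera call. They do not tell look-alikes from the thing itself.
- arm.regions_of(camera, target): "region" (400x640 bool, what is visible of it) and "uv" ([column, row] in pixels, amid what is visible of it).
The state is a dict: "time_s": time; "joints": joint angles; "dq": joint speeds; "tau": joint torques, N m; "ee_pos": TCP position; "tool_rot": TCP orientation; "contact_force": force on the tool from outside, world axes, zero at the start; "moment": the same for the moment, N m; "width": finger opening in mm.
Only numpy, scipy, OpenCV 4.12 (cv2) and the standard library are available. Lean on these libraries where they do the work, as an engineer would, in place of code of your own. Each camera call takes 0.05 s, during which the arm holds its last target. There are 200 camera calls.

## Working session

There is one attempt and no reset: what is moved stays moved. The work goes in short steps, Python scripts to look and compute and a tool call to move; the robot and the scene stay as the last step left them, time stands still between calls to the robot, and variables do not carry over. Pictures are saved under pics/ and viewed, about 8 in all and at most 12, crops included, and the job is handed in when it is done.

Besides the shell and the picture viewer there is one more tool, called after ">>>" as a command line: name --argument value ..., lists and objects as JSON in quotes. drive_tool: Moves the arm, as the interface text tells. Its arguments: {"type":"object","properties":{"commands":{"type":"array"}},"required":["commands"]}

```bash
ls; mkdir -p pics
cat > h.py <<'E'
import numpy as np, cv2
from cell import arm
def ray(cam,uv,P=None):
    P=P or arm.camera_params(cam); K=np.array(P["mtx"]); T=np.array(P["world_from_camera"])
    x=(uv[0]-K[0,2])/K[0,0]; y=(uv[1]-K[1,2])/K[1,1]
    if cam=="wrist":
        r=np.hypot(x,y); s=np.sin(r)/r if r>1e-9 else 1; d=np.array([x*s,-y*s,-np.cos(r)])
    else: d=np.array([x,-y,-1.0])
    return T[:3,3],T[:3,:3]@d
def at(cam,uv,z,P=None):
    o,d=ray(cam,uv,P); return o+d*(z-o[2])/d[2]
def proj(cam,p,P=None):
    P=P or arm.camera_params(cam); K=np.array(P["mtx"]); T=np.array(P["world_from_camera"])
    c=T[:3,:3].T@(np.asarray(p,float)-T[:3,3]); v=np.array([c[0],-c[1],-c[2]])
    if cam=="wrist":
        r=np.hypot(v[0],v[1]); th=np.arctan2(r,v[2]); q=v[:2]/max(r,1e-9)*th
    else: q=v[:2]/v[2]
    return np.array([K[0,0]*q[0]+K[0,2],K[1,1]*q[1]+K[1,2]])
def save(im,n): cv2.imwrite("pics/"+n,cv2.cvtColor(im,cv2.COLOR_RGB2BGR))
E
python3 - <<'E'
from h import *
np.set_printoptions(precision=1,suppress=True)
o=arm.get_obs(); print({k:np.round(v,2).tolist() for k,v in o.items()})
for c in("scene","top"):
    im=arm.read_camera(c); save(im,c+"0.png"); P=arm.camera_params(c)
    print(c,P["world_from_camera"],np.array(P["mtx"]).tolist())
    for t in("lock","cradle","reader","dial_bar","bow","seat_a","bellows","elbow","trap_lid","hex_key","nut"):
        z=dict(lock=50,cradle=20,reader=30,dial_bar=76,bow=48).get(t,10)
        for r in arm.regions_of(c,t): print(t,round(r["score"],2),np.round(r["uv"]),r["region"].sum(),at(c,r["uv"],z))
E
```

```text
pics
{'time_s': 0.0, 'joints': [52.88, 9.11, 91.57, -0.0, 79.43, -12.04], 'dq': [-0.09, 0.08, 0.01, -0.02, -0.04, 0.0], 'tau': [-0.0, -39.6, -33.14, -0.0, 0.01, 0.0], 'ee_pos': [243.49, 520.38, 302.92], 'tool_rot': [[-0.0, -0.91, 0.42], [-0.0, 0.42, 0.91], [-1.0, 0.0, -0.0]], 'contact_force': [0.07, -0.03, 0.18], 'moment': [0.04, 0.02, -0.04], 'width': 85.49}
scene [[  -0.2   -0.5    0.8 1428.2]
 [   1.    -0.1    0.1  138.8]
 [   0.     0.8    0.5  669.2]
 [   0.     0.     0.     1. ]] [[399.28069848646567, 0.0, 327.199189046204], [0.0, 399.28069848646567, 196.98665176499222], [0.0, 0.0, 1.0]]
lock 0.72 [329. 211.] 740 [551.8 -10.   50. ]
lock 0.37 [328. 204.] 198 [517.8 -16.3  50. ]
cradle 0.71 [227. 166.] 738 [ 312.2 -400.6   20. ]
cradle 0.62 [324. 182.] 885 [357.  -60.2  20. ]
cradle 0.6 [328. 232.] 846 [604.6  -1.8  20. ]
cradle 0.6 [215. 254.] 440 [ 744.5 -256.8   20. ]
cradle 0.31 [480. 274.] 163 [694.4 372.   20. ]
reader 0.91 [462. 232.] 1508 [556.3 342.6  30. ]
reader 0.36 [263. 185.] 20 [ 422.8 -238.    30. ]
dial_bar 0.51 [332. 205.] 170 [559.1  -0.3  76. ]
bow 0.54 [39
[... 869 characters left out ...]
  22.4  20. ]
cradle 0.82 [454. 292.] 1435 [ 288.1 -407.9   20. ]
cradle 0.58 [346. 278.] 1376 [333.2 -82.1  20. ]
cradle 0.58 [211. 279.] 1283 [334.1 330.3  20. ]
reader 0.68 [207. 215.] 1489 [530.1 341.8  30. ]
dial_bar 0.7 [321. 204.] 179 [555.2  -6.1  76. ]
dial_bar 0.64 [202. 168.] 119 [666.9 346.7  76. ]
bow 0.57 [311. 228.] 41 [485.9  23.9  48. ]
seat_a 0.63 [202. 171.] 107 [668.7 363.6  10. ]
seat_a 0.62 [401. 260.] 19 [ 385.1 -250.6   10. ]
bellows 0.49 [319. 138.] 160 [766.6  -4.5  10. ]
elbow 0.88 [398. 144.] 323 [ 745.1 -250.1   10. ]
trap_lid 0.81 [426. 212.] 962 [ 532.5 -333.2   10. ]
trap_lid 0.26 [324. 204.] 636 [558.6 -16.2  10. ]
nut 0.48 [269. 261.] 162 [386.1 154.4  10. ]
```

Run:
```python
import cv2,numpy as np
a=cv2.imread("pics/top0.png");b=cv2.imread("pics/scene0.png")
c=cv2.resize(a[150:260,240:400],None,fx=5,fy=5,interpolation=cv2.INTER_CUBIC)
cv2.imwrite("pics/c0.png",c)
cv2.imwrite("pics/both.png",cv2.resize(np.vstack([a[90:340],b[120:320]]),None,fx=1.25,fy=1.25))
```

```text
(no output)
```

View pics/both.png

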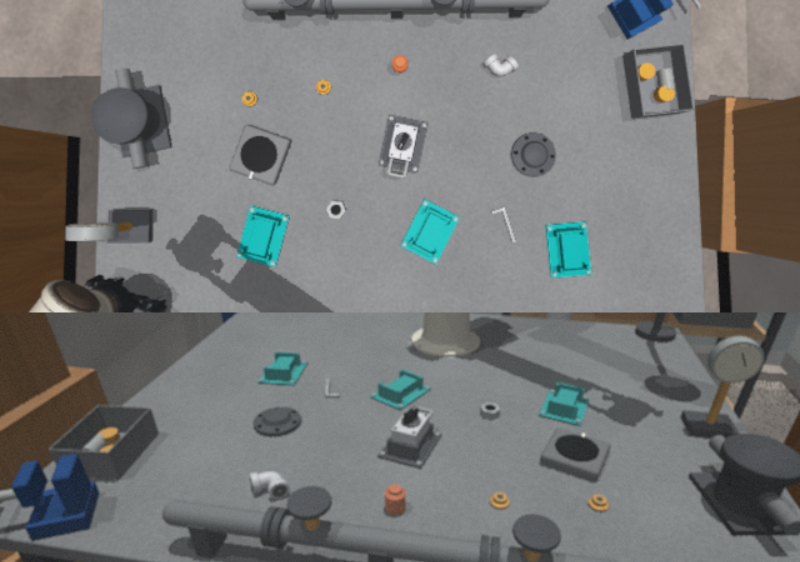

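View pics/c0.png

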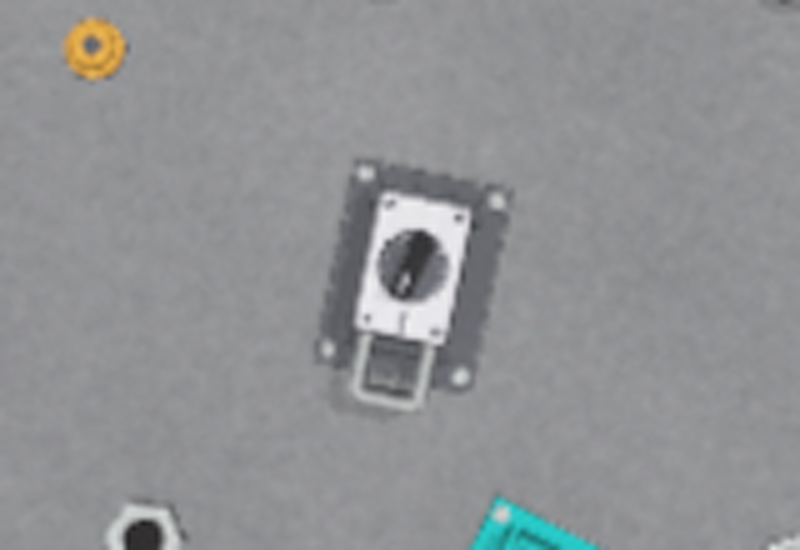

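The picks:
- The lock, with white face, dial and shackle, is at top (321,204), lying in the dark grey cradle.
- Three turquoise cradles at top (211,279), (346,278) and (454,292) are empty look-alikes.
- The hex key and nut are also easy to confuse with the bow.

The crop confirms the choice: the shackle points down the image, towards the robot. The body corners in the crop are about (382,192), (470,207), (357,327) and (443,343).

Run:
```python
from h import *
np.set_printoptions(precision=1,suppress=True)
f=lambda p:(239.6+p[0]/5,149.6+p[1]/5)
def w(ps,z): return np.array([at("top",f(p),z) for p in ps])
b=w([(382,192),(470,207),(357,327),(443,343)],66); c=w([(366,173),(497,201),(327,348),(461,376)],6)
for q in(b,c):
    d=(q[0]+q[1]-q[2]-q[3])/2; print(q[:,:2].tolist(),q.mean(0),np.linalg.norm(d),np.degrees(np.arctan2(d[1],d[0])))
bar=w([(422,238),(403,292)],90); d=bar[0]-bar[1]; print(bar,bar.mean(0),np.degrees(np.arctan2(d[1],d[0])))
for r in arm.regions_of("top","reader")[:1]:
    v,u=np.nonzero(r["region"]); print("reader",cv2.minAreaRect(np.stack([u,v],1).astype(np.float32)))
g=cv2.cvtColor(cv2.imread("pics/top0.png"),cv2.COLOR_BGR2GRAY)[190:240,180:235]
v,u=np.nonzero(g<40); print("disc",u.mean()+180,v.mean()+190,len(u),at("top",(u.mean()+180,v.mean()+190),30))
P=arm.camera_params("wrist"); o=arm.get_obs(); R=np.array(o["tool_rot"]); T=np.array(P["world_from_camera"])
print("cam in tool",R.T@(T[:3,3]-o["ee_pos"]),R.T@T[:3,:3],P["mtx"],o["joints"])
```

```text
[[604.116599481215, 7.175456100366037], [594.5269047615153, -45.30485818806721], [523.4976279214543, 22.86531546027158], [513.4107089362408, -28.19294775881249]] [558.9 -10.9  66. ] 82.5139692269836 -11.464745910904368
[[622.9456736283485, 17.717477960825292], [604.4529501166353, -63.91024359450147], [513.7888021913709, 42.99616667734361], [495.4875041077729, -40.047959391754006]] [559.2 -10.8   6. ] 111.79465616409823 -12.696246647421676
[[574.  -16.3  90. ]
 [542.4  -4.8  90. ]] [558.2 -10.5  90. ] -19.961719237720914
reader ((207.4782257080078, 213.68218994140625), (39.737979888916016, 39.55998229980469), 20.85445785522461)
disc nan nan 0 [nan nan nan]
cam in tool [-69.4  67.3  -0.3] [[ 0.   0.3 -1. ]
 [-0.   1.   0.3]
 [ 1.  -0.   0. ]] [[309.7   0.  320.9]
 [  0.  309.7 205.4]
 [  0.    0.    1. ]] [ 52.9   9.1  91.5  -0.   79.4 -12. ]<stdin>:12: RuntimeWarning: Mean of empty slice.
  ret = ret.dtype.type(ret / rcount)
```

>>> drive_tool --commands '[[[85,0.583,-0.983,-0.09,0,0,0.028],[85,0.583,-0.983,-0.09,0,0,0.028],[85,0.583,-0.983,-0.09,0,0,0.028],[85,0.583,-0.983,-0.09,0,0,0.028],[85,0.583,-0.983,-0.09,0,0,0.028],[85,0.583,-0.983,-0.09,0,0,0.028],[85,0.583,-0.983,-0.09,0,0,0.028],[85,0.583,-0.983,-0.09,0,0,0.028],[85,0.583,-0.983,-0.09,0,0,0.028]]]'

```text
time_s: 2.38
ee_pos: [401.7, 254.3, 279.7]
tool_rot: [[0.0, -0.924, 0.384], [0.0, 0.384, 0.924], [-1.0, -0.0, 0.0]]
contact_force: [0.3, -0.7, 0.9]
width: 84.8
```

>>> drive_tool --commands '[[[85,0.583,-0.983,-0.09,0,0,0.028],[85,0.583,-0.983,-0.09,0,0,0.028],[85,0.583,-0.983,-0.09,0,0,0.028],[85,0.583,-0.983,-0.09,0,0,0.028],[85,0.583,-0.983,-0.09,0,0,0.028],[85,0.583,-0.983,-0.09,0,0,0.028],[85,0.583,-0.983,-0.09,0,0,0.028],[85,0.583,-0.983,-0.09,0,0,0.028],[85,0.583,-0.983,-0.09,0,0,0.028],[85,0,0,0,0,0,0]]]'

```text
time_s: 3.62
ee_pos: [559.3, -11.9, 255.1]
tool_rot: [[0.0, -0.939, 0.345], [-0.0, 0.345, 0.939], [-1.0, -0.0, -0.0]]
contact_force: [0.1, -0.3, -0.6]
width: 85.0
```

Run:
```python
from h import *
np.set_printoptions(precision=1,suppress=True)
o=arm.get_obs(); P=arm.camera_params("wrist"); im=arm.read_camera("wrist"); save(im,"w1.png")
import pickle; pickle.dump(P,open("w1.pkl","wb"))
print(o["time_s"],o["ee_pos"],o["joints"],np.array(o["tool_rot"])[:,2])
for t,z in(("lock",66),("dial_bar",88),("bow",48)):
    for r in arm.regions_of("wrist",t):
        v,u=np.nonzero(r["region"]); R=cv2.minAreaRect(np.stack([u,v],1).astype(np.float32))
        pts=np.array([at("wrist",p,z,P)[:2] for p in cv2.boxPoints(R)])
        print(t,round(r["score"],2),np.round(r["uv"]),len(u),at("wrist",r["uv"],z,P),pts.mean(0),pts.tolist())
u0,v0=proj("wrist",(550,-11,60),P).astype(int); print(u0,v0)
save(cv2.resize(im[max(0,v0-120):v0+120,max(0,u0-150):u0+150],None,fx=2.5,fy=2.5,interpolation=cv2.INTER_CUBIC),"w1c.png"); print(max(0,u0-150),max(0,v0-120))
```

```text
3.625 [559.3 -11.9 255.1] [-13.6   9.2  97.1  -0.   73.8 -83.4] [ 0.3  0.9 -0. ]
dial_bar 0.67 [504. 239.] 551 [648.1 137.1  88. ] [648.  138.9] [[640.5394657953675, 118.91647508435923], [629.8884299542002, 142.04794213475833], [655.2066861541782, 159.51384608444928], [666.2676189856692, 135.08149447875655]]
dial_bar 0.58 [317. 196.] 2107 [550.3 -13.1  88. ] [552.9 -13.4] [[544.708519941772, -41.121742868846624], [525.4913390035429, -2.5700685682662616], [560.1854805636968, 14.660840864617542], [581.2189662553527, -24.37811684048862]]
bow 0.86 [304. 107.] 1152 [479.5   0.1  48. ] [495.2  -0.6] [[468.55235253404237, -19.397647083499034], [479.00611104063034, 27.561615895202927], [521.7099408200809, 18.5644837605603], [511.4085490323185, -29.17742985967912]]
319 187
169 67
```

View pics/w1c.png

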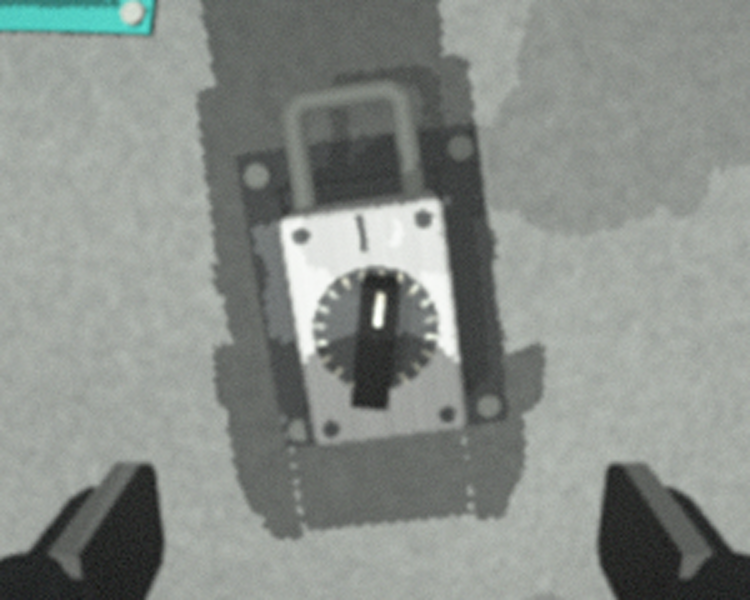

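The wrist crop shows the lock from close up. The bar runs from about crop (380,272) to (370,408), and the bow's cross bar is at about (345,95). The face corners are (282,218), (441,199), (317,443) and (467,430).

Run:
```python
from h import *
import pickle
np.set_printoptions(precision=1,suppress=True)
P=pickle.load(open("w1.pkl","rb"))
w=lambda ps,z:np.array([at("wrist",(169+p[0]/2.5,67+p[1]/2.5),z,P) for p in ps])
for ps,z in(([(282,218),(441,199),(317,443),(467,430)],66),([(256,175),(460,148),(297,430),(489,405)],9)):
    q=w(ps,z); d=(q[2]+q[3]-q[0]-q[1])/2; e=(q[0]+q[2]-q[1]-q[3])/2
    print(q.mean(0),np.linalg.norm(d),np.linalg.norm(e),np.degrees(np.arctan2(d[1],d[0])),np.degrees(np.arctan2(-e[0],e[1])))
q=w([(353,405),(387,408),(363,278),(398,278)],94); d=(q[0]+q[1]-q[2]-q[3])/2;print("bar",q,np.degrees(np.arctan2(d[1],d[0])))
print("bow",w([(345,95),(300,105),(400,90)],48))
print("reader",at("top",(207.4,213.5),30))
```

```text
[557.3 -13.1  66. ] 82.51986216702298 54.0603657384933 -12.83303530340535 165.83607579436986
[557.3 -14.1   9. ] 111.41890200737326 84.29724425783539 -12.643296469146362 167.45578110188612
bar [[572.1 -26.5  94. ]
 [576.7 -16.8  94. ]
 [534.9  -9.2  94. ]
 [538.6   0.7  94. ]] -24.78653270696677
bow [[478.6   3.7  48. ]
 [476.3 -12.4  48. ]
 [483.7  22.5  48. ]]
reader [533.4 340.3  30. ]
```

>>> drive_tool --commands '[[[50,-0.06,-0.02,-0.7,0,0,-0.46],[50,0,0,-0.9,0,0,0],[50,0,0,-0.9,0,0,0],[50,0,0,-0.7,0,0,0],[50,0,0,-0.5,0,0,0],[50,0,0,0,0,0,0]]]'

```text
time_s: 4.58
ee_pos: [556.0, -10.0, 143.4]
tool_rot: [[-0.002, -0.909, 0.416], [0.001, 0.416, 0.909], [-1.0, 0.002, -0.0]]
contact_force: [-0.6, 0.0, 0.4]
width: 50.0
```

>>> drive_tool --commands '[[[0,0,0,0,0,0,0],[0,0,0,0,0,0,0],[0,0,0,0,0,0,0],[0,0,0,0,0,0,0],[0,0,0,0,0,0,0],[0,0,0,0,0,0,0]]]'

```text
time_s: 5.32
ee_pos: [557.4, -11.3, 145.3]
tool_rot: [[0.001, -0.909, 0.417], [-0.001, 0.417, 0.909], [-1.0, -0.002, -0.0]]
contact_force: [-1.7, -3.0, 6.0]
width: 10.7
```

Run:
```python
from h import *
o=arm.get_obs(); print({k:np.round(v,2).tolist() for k,v in o.items()})
im=arm.read_camera("wrist"); P=arm.camera_params("wrist"); save(im,"w2.png"); print(proj("wrist",(479.5,5,48),P))
```

```text
{'time_s': 5.32, 'joints': [-13.56, 16.66, 101.81, -0.05, 61.43, -78.89], 'dq': [0.06, -0.07, -0.0, -0.04, -0.09, -0.01], 'tau': [1.83, -37.44, -26.75, 0.9, -0.35, 0.01], 'ee_pos': [557.39, -11.27, 145.35], 'tool_rot': [[0.0, -0.91, 0.42], [-0.0, 0.42, 0.91], [-1.0, -0.0, -0.0]], 'contact_force': [-1.67, -2.97, 5.96], 'moment': [-0.54, 0.37, 0.02], 'width': 10.75}
[288.74688251 101.31306552]
```

>>> drive_tool --commands '[[[0,0,0,0,0,0,-0.2],[0,0,0,0,0,0,-0.2],[0,0,0,0,0,0,-0.2],[0,0,0,0,0,0,-0.2],[0,0,0,0,0,0,-0.2],[0,0,0,0,0,0,-0.2],[0,0,0,0,0,0,-0.2],[0,0,0,0,0,0,-0.2],[0,0,0,0,0,0,-0.2]]]'

```text
time_s: 6.5
ee_pos: [557.3, -11.4, 145.4]
tool_rot: [[0.001, -0.735, 0.678], [-0.001, 0.678, 0.735], [-1.0, -0.002, -0.0]]
contact_force: [-2.1, -3.1, 6.0]
width: 10.6
```

```bash
cat > st.py <<'E'
from h import *
o=arm.get_obs(); z=np.array(o["tool_rot"])[:,2]
print(o["time_s"],np.round(o["ee_pos"],1),"yaw",np.degrees(np.arctan2(z[1],z[0])).round(1),"F",np.round(o["contact_force"],1),"M",np.round(o["moment"],2),"w",round(o["width"],1),"q",np.round(o["joints"],1))
P=arm.camera_params("wrist"); im=arm.read_camera("wrist")
# bow position along the lock's axis from the network
for r in arm.regions_of("wrist","bow")[:2]:
    v,u=np.nonzero(r["region"]); a=np.radians(-12.8); d=np.array([np.cos(a),np.sin(a)])
    s=[(at("wrist",p,48,P)[:2]-[557.5,-12.5])@d for p in zip(u[::3],v[::3])]
    print("bow",round(r["score"],2),len(u),"outer edge",np.percentile(s,[1,5,20]).round(1))
save(im,"w_%d.png"%(o["time_s"]*100))
E
python3 st.py
```

```text
6.5 [557.3 -11.4 145.4] yaw 47.3 F [-2.1 -3.1  6. ] M [-0.66  0.38  0.04] w 10.6 q [-1.360e+01  1.670e+01  1.018e+02 -1.000e-01  6.140e+01 -6.080e+01]
bow 0.77 2987 outer edge [-84.3 -83.3 -79.8]
```

>>> drive_tool --commands '[[[0,0,0,0,0,0,-0.2],[0,0,0,0,0,0,-0.2],[0,0,0,0,0,0,-0.2],[0,0,0,0,0,0,-0.2],[0,0,0,0,0,0,-0.2]]]'

```text
time_s: 7.22
ee_pos: [557.3, -11.5, 145.4]
tool_rot: [[0.001, -0.606, 0.796], [-0.002, 0.796, 0.606], [-1.0, -0.002, -0.0]]
contact_force: [-2.8, -4.5, 6.8]
width: 10.7
```

```bash
python3 st.py
```

```text
7.225 [557.3 -11.5 145.4] yaw 37.3 F [-2.8 -4.5  6.8] M [-0.73  0.36  0.05] w 10.7 q [-1.360e+01  1.670e+01  1.018e+02 -1.000e-01  6.140e+01 -5.080e+01]
bow 0.67 2802 outer edge [-84.2 -83.  -79.6]
```

>>> drive_tool --commands '[[[0,0,0,0,0,0,-0.2],[0,0,0,0,0,0,-0.2],[0,0,0,0,0,0,-0.2],[0,0,0,0,0,0,-0.2]]]'

```text
time_s: 7.82
ee_pos: [557.3, -11.5, 145.4]
tool_rot: [[0.001, -0.489, 0.872], [-0.002, 0.872, 0.489], [-1.0, -0.002, 0.0]]
contact_force: [-2.9, -4.0, 6.8]
width: 11.0
```

```bash
python3 st.py
```

```text
7.825 [557.3 -11.5 145.4] yaw 29.3 F [-2.9 -4.   6.8] M [-0.73  0.47  0.02] w 11.0 q [-1.360e+01  1.670e+01  1.018e+02 -1.000e-01  6.150e+01 -4.280e+01]
bow 0.86 2642 outer edge [-84.6 -83.5 -80.1]
```

>>> drive_tool --commands '[[[0,0,0,0,0,0,-0.2],[0,0,0,0,0,0,-0.2],[0,0,0,0,0,0,-0.2],[0,0,0,0,0,0,-0.2]]]'

```text
time_s: 8.43
ee_pos: [557.2, -11.5, 145.4]
tool_rot: [[0.001, -0.363, 0.932], [-0.002, 0.932, 0.363], [-1.0, -0.002, 0.0]]
contact_force: [-2.8, -4.6, 7.6]
width: 10.5
```

```bash
python3 st.py
```

```text
8.425 [557.2 -11.5 145.4] yaw 21.3 F [-2.8 -4.6  7.6] M [-0.78  0.49  0.02] w 10.5 q [-1.360e+01  1.670e+01  1.018e+02 -1.000e-01  6.150e+01 -3.480e+01]
bow 0.63 2739 outer edge [-88.4 -87.1 -83.4]
```

>>> drive_tool --commands '[[[0,0,0,0,0,0,-0.2],[0,0,0,0,0,0,-0.2],[0,0,0,0,0,0,-0.2]]]'

```text
time_s: 8.9
ee_pos: [557.2, -11.6, 145.4]
tool_rot: [[0.001, -0.264, 0.965], [-0.002, 0.965, 0.264], [-1.0, -0.002, 0.0]]
contact_force: [-3.4, -5.2, 7.5]
width: 10.9
```

```bash
python3 st.py; python3 -c "
import cv2,numpy as np
a=cv2.imread('pics/w_782.png');b=cv2.imread('pics/w_842.png')
import glob; print(sorted(glob.glob('pics/w_*')))
c=cv2.imread(sorted(glob.glob('pics/w_*'))[-1]) 
cv2.imwrite('pics/cmp.png',cv2.resize(np.hstack([a[0:200,170:450],b[0:200,170:450]]),None,fx=1.4,fy=1.4))"
```

```text
8.9 [557.2 -11.6 145.4] yaw 15.3 F [-3.4 -5.2  7.5] M [-0.78  0.41  0.08] w 10.9 q [-1.360e+01  1.660e+01  1.018e+02 -1.000e-01  6.150e+01 -2.880e+01]
bow 0.77 2901 outer edge [-90.  -88.8 -84.8]
['pics/w_650.png', 'pics/w_722.png', 'pics/w_782.png', 'pics/w_842.png', 'pics/w_890.png']
```

View pics/cmp.png

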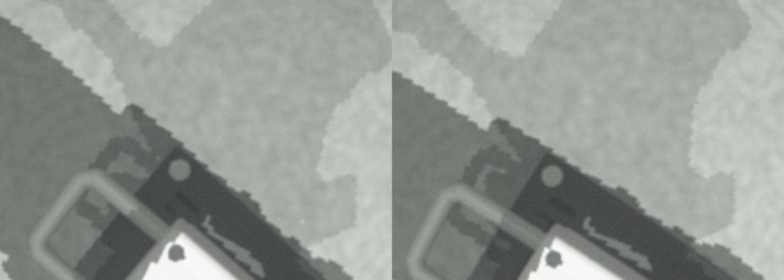

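The shackle sprang out about 6 mm: the outer edge went from -84 to -90, and the image pair shows it too. Next is to release the bar, rise and turn to the bow.

>>> drive_tool --commands '[[[50,0,0,0,0,0,0],[50,0,0,0,0,0,0],[50,0,0,0,0,0,0],[50,0,0,0,0,0,0],[50,0,0,0.7,0,0,0],[50,0,0,0.9,0,0,0],[30,0,0,0.9,0,0,0]]]'

```text
time_s: 9.88
ee_pos: [556.7, -10.6, 219.9]
tool_rot: [[-0.0, -0.265, 0.964], [0.0, 0.964, 0.265], [-1.0, 0.0, -0.0]]
contact_force: [0.3, -0.3, 0.9]
width: 33.1
```

>>> drive_tool --commands '[[[30,-0.56,0.13,0,0,0,-0.562],[30,-0.56,0.13,0,0,0,-0.562],[30,-0.56,0.13,0,0,0,-0.562],[30,-0.56,0.13,0,0,0,-0.562],[30,-0.56,0.13,0,0,0,-0.562],[30,0,0,0,0,0,0],[30,0,0,0,0,0,0],[30,0,0,0,0,0,0]]]'

```text
time_s: 10.88
ee_pos: [473.4, 8.6, 219.4]
tool_rot: [[0.0, 0.22, 0.976], [-0.0, 0.976, -0.22], [-1.0, 0.0, 0.0]]
contact_force: [0.0, -0.5, 0.7]
width: 30.0
```

```bash
python3 st.py
python3 - <<'E'
from h import *
P=arm.camera_params("wrist"); im=arm.read_camera("wrist"); o=arm.get_obs()
for s in range(-42,-100,-4):pass
a=np.radians(-12.8); X=np.array([np.cos(a),np.sin(a),0]); Y=np.array([-np.sin(a),np.cos(a),0]); c=np.array([557.3,-12,0])
for p in [c-86*X+Y*k+[0,0,48] for k in(-20,0,20)]+[c-42*X+Y*k+[0,0,66] for k in(-28,28)]:
    u=proj("wrist",p,P); print(u.round()); cv2.circle(im,tuple(int(i) for i in u),2,(255,0,0),-1)
t=np.array(o["ee_pos"]).copy(); 
for z in(27,48):
    u=proj("wrist",[t[0],t[1],z],P); print(u.round()); cv2.circle(im,tuple(int(i) for i in u),2,(0,255,0),-1)
save(cv2.resize(im[60:360,140:500],None,fx=2,fy=2),"w3c.png")
E
```

```text
10.875 [473.4   8.6 219.4] yaw -12.7 F [ 0.  -0.5  0.7] M [ 0.01 -0.   -0.03] w 30.0 q [-13.6  -1.4 112.5   0.   68.9  -0.9]
bow 0.89 1435 outer edge [-90.2 -88.6 -85.3]
bow 0.56 1797 outer edge [-199.9 -197.2 -190. ]
[320. 230.]
[320. 207.]
[320. 183.]
[376. 247.]
[380. 177.]
[319. 199.]
[319. 205.]
```

View pics/w3c.png

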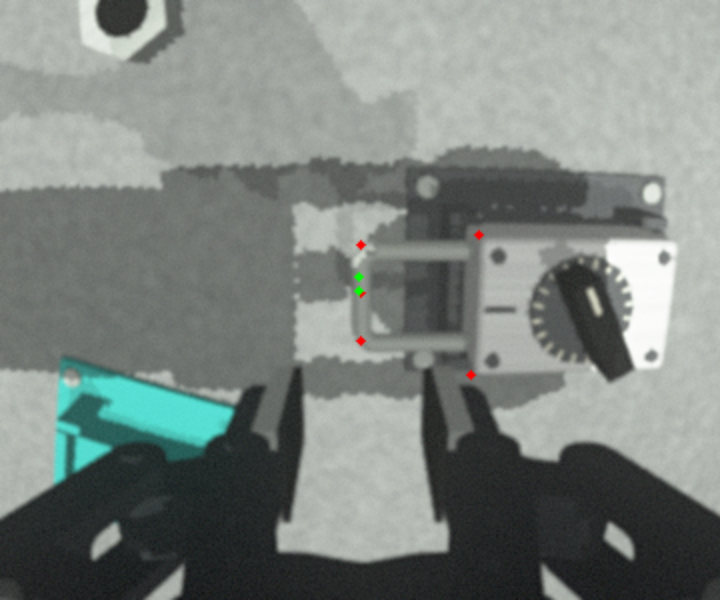

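The bow's legs are at crop y 250 and 342 and the cross bar at x≈362. The fingers straddle it, with the tool about 2 mm too far in +y. I'll correct that and descend.

>>> drive_tool --commands '[[[30,0,-0.07,-0.9,0,0,0],[30,0,0,-0.9,0,0,0],[30,0,0,-0.9,0,0,0],[30,0,0,-0.3,0,0,0],[30,0,0,-0.3,0,0,0],[30,0,0,-0.3,0,0,0]]]'

```text
time_s: 11.78
ee_pos: [473.6, 6.5, 111.7]
tool_rot: [[0.002, 0.221, 0.975], [-0.0, 0.975, -0.221], [-1.0, -0.0, 0.002]]
contact_force: [0.7, 0.2, -0.2]
width: 30.2
```

>>> drive_tool --commands '[[[30,0,0,-0.3,0,0,0],[14,0,0,0,0,0,0],[14,0,0,0,0,0,0],[14,0,0,0,0,0,0],[14,0,0,0,0,0,0]]]'

```text
time_s: 12.4
ee_pos: [473.0, 6.7, 102.6]
tool_rot: [[0.001, 0.221, 0.975], [-0.0, 0.975, -0.221], [-1.0, 0.0, 0.001]]
contact_force: [-0.1, 0.1, 0.1]
width: 14.2
```

```bash
python3 st.py
```

```text
12.4 [473.    6.7 102.6] yaw -12.7 F [-0.1  0.1  0.1] M [ 0.01 -0.04 -0.02] w 14.2 q [-13.9   9.7 116.2   0.   54.1  -1.1]
bow 0.59 3291 outer edge [-90.  -89.2 -86. ]
```

>>> drive_tool --commands '[[[14,-0.08,0.018,0,0,0,0],[14,-0.08,0.018,0,0,0,0],[14,-0.08,0.018,0,0,0,0],[14,-0.08,0.018,0,0,0,0],[14,-0.08,0.018,0,0,0,0],[14,-0.08,0.018,0,0,0,0],[14,-0.08,0.018,0,0,0,0],[14,-0.08,0.018,0,0,0,0]]]'

```text
time_s: 13.5
ee_pos: [453.5, 11.0, 102.3]
tool_rot: [[0.0, 0.221, 0.975], [-0.0, 0.975, -0.221], [-1.0, -0.0, 0.0]]
contact_force: [1.2, -0.5, -0.9]
width: 13.9
```

```bash
python3 st.py
```

```text
13.5 [453.5  11.  102.3] yaw -12.7 F [ 1.2 -0.5 -0.9] M [-0.08 -0.15 -0.04] w 13.9 q [-13.9   7.1 119.2  -0.   53.7  -1.2]
bow 0.88 3444 outer edge [-105.9 -105.5 -102.2]
```

>>> drive_tool --commands '[[[14,-0.04,0.009,0,0,0,0],[14,-0.04,0.009,0,0,0,0],[14,-0.04,0.009,0,0,0,0],[14,0,0,0,0,0,0]]]'

```text
time_s: 14.1
ee_pos: [450.3, 11.8, 102.5]
tool_rot: [[0.001, 0.221, 0.975], [-0.0, 0.975, -0.221], [-1.0, 0.0, 0.001]]
contact_force: [2.9, -0.3, -1.4]
width: 14.0
```

```bash
python3 st.py
```

```text
14.1 [450.3  11.8 102.5] yaw -12.7 F [ 2.9 -0.3 -1.4] M [-0.09 -0.49  0.02] w 14.0 q [-13.9   6.6 119.8   0.   53.6  -1.2]
bow 0.69 3474 outer edge [-109.6 -108.7 -105.5]
```

>>> drive_tool --commands '[[[14,-0.04,0.009,0,0,0,0],[14,-0.04,0.009,0,0,0,0],[14,0,0,0,0,0,0]]]'

```text
time_s: 14.58
ee_pos: [449.9, 11.9, 103.3]
tool_rot: [[0.007, 0.221, 0.975], [-0.001, 0.975, -0.221], [-1.0, 0.0, 0.007]]
contact_force: [10.3, -0.7, -5.4]
width: 13.9
```

```bash
python3 st.py
```

```text
14.575 [449.9  11.9 103.3] yaw -12.8 F [10.3 -0.7 -5.4] M [-0.16 -1.5  -0.  ] w 13.9 q [-14.    6.2 120.    0.   53.4  -1.2]
bow 0.58 3279 outer edge [-109.3 -108.4 -105.4]
```

>>> drive_tool --commands '[[[30,0.06,-0.014,0,0,0,0],[30,0,0,0,0,0,0],[30,0,0,0,0,0,0],[30,0,0,0.5,0,0,0],[30,0,0,0.8,0,0,0],[30,0,0,0.9,0,0,0],[30,0,0,0.9,0,0,0],[30,0,0,0.9,0,0,0]]]'

```text
time_s: 15.68
ee_pos: [449.3, 12.0, 224.3]
tool_rot: [[0.001, 0.22, 0.975], [-0.0, 0.975, -0.22], [-1.0, -0.0, 0.001]]
contact_force: [-0.0, 0.1, -0.2]
width: 29.6
```

>>> drive_tool --commands '[[[85,0.4,-0.09,0,0,0,1],[85,0.4,-0.09,0,0,0,1],[85,0.4,-0.09,0,0,0,1],[85,0.4,-0.09,0,0,0,1],[85,0.4,-0.09,0,0,0,1],[85,0.4,-0.09,0,0,0,1],[85,0.4,-0.09,0,0,0,1],[85,0.4,-0.09,0,0,0,1],[85,0.4,-0.09,0,0,0,1],[85,0,0,0,0,0,0]]]'

```text
time_s: 16.92
ee_pos: [557.8, -12.5, 223.3]
tool_rot: [[0.001, -0.975, 0.222], [-0.0, 0.222, 0.975], [-1.0, -0.001, -0.0]]
contact_force: [-0.5, -0.2, -0.7]
width: 85.0
```

```bash
python3 st.py
python3 - <<'E'
from h import *
P=arm.camera_params("wrist"); im=arm.read_camera("wrist"); o=arm.get_obs()
a=np.radians(-12.8); X=np.array([np.cos(a),np.sin(a),0]); Y=np.array([-np.sin(a),np.cos(a),0]); c=np.array([556.5,-12.3,0])
for p in [c-104*X+[0,0,48]]+[c+j*42*X+Y*k+[0,0,66] for k in(-28,28) for j in(-1,1)]:
    u=proj("wrist",p,P); cv2.circle(im,tuple(int(i) for i in u),2,(255,0,0),-1)
t=o["ee_pos"]
for z in(66,94):
    u=proj("wrist",[t[0],t[1],z],P); cv2.circle(im,tuple(int(i) for i in u),2,(0,255,0),-1)
save(cv2.resize(im[60:360,140:500],None,fx=2,fy=2),"w4c.png")
E
```

```text
16.925 [557.8 -12.5 223.3] yaw 77.1 F [-0.5 -0.2 -0.7] M [-0.05  0.05  0.05] w 85.0 q [-13.7  10.8  99.   -0.   70.1 -90.8]
bow 0.81 1779 outer edge [-108.8 -107.9 -103.9]
```

View pics/w4c.png

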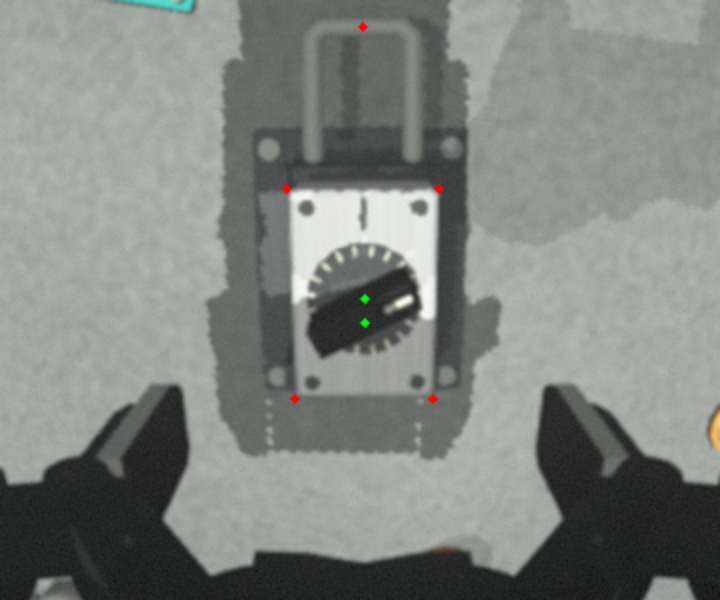

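The shackle is fully open and the tool is centred over the lock, with the fingers over its open long sides. Next I descend and grip the body.

>>> drive_tool --commands '[[[85,0,0,-0.8,0,0,0],[85,0,0,-0.9,0,0,0],[85,0,0,-0.9,0,0,0],[85,0,0,-0.6,0,0,0],[85,0,0,-0.4,0,0,0],[85,0,0,-0.4,0,0,0],[85,0,0,0,0,0,0]]]'

```text
time_s: 17.95
ee_pos: [557.0, -12.2, 101.7]
tool_rot: [[-0.001, -0.975, 0.221], [0.0, 0.221, 0.975], [-1.0, 0.001, 0.0]]
contact_force: [0.5, 0.6, 0.1]
width: 84.8
```

>>> drive_tool --commands '[[[40,0,0,0,0,0,0],[40,0,0,0,0,0,0],[40,0,0,0,0,0,0],[40,0,0,0,0,0,0],[40,0,0,0,0,0,0],[40,0,0,0,0,0,0]]]'

```text
time_s: 18.7
ee_pos: [558.3, -12.5, 103.4]
tool_rot: [[0.002, -0.975, 0.221], [-0.0, 0.221, 0.975], [-1.0, -0.002, 0.0]]
contact_force: [-0.2, 0.8, 5.7]
width: 55.4
```

```bash
python3 st.py
```

```text
18.7 [558.3 -12.5 103.4] yaw 77.3 F [-0.2  0.8  5.7] M [ 0.06  0.04 -0.01] w 55.4 q [-13.7  20.6 102.4   0.   56.9 -90.9]
bow 0.81 6908 outer edge [-108.9 -107.5 -103.2]
```

>>> drive_tool --commands '[[[0,0,0,0.1,0,0,0],[0,0,0,0.2,0,0,0],[0,0,0,0.3,0,0,0],[0,0,0,0.4,0,0,0],[0,0,0,0.5,0,0,0],[0,0,0,0.6,0,0,0],[0,0,0,0.6,0,0,0],[0,0,0,0.4,0,0,0],[0,0,0,0.2,0,0,0],[0,0,0,0,0,0,0]]]'

```text
time_s: 20.05
ee_pos: [557.5, -12.3, 201.5]
tool_rot: [[0.0, -0.975, 0.221], [-0.0, 0.221, 0.975], [-1.0, -0.0, 0.0]]
contact_force: [-0.4, 0.3, -6.5]
width: 55.2
```

```bash
python3 st.py
python3 - <<'E'
from h import *
im=arm.read_camera("scene"); 
s=arm.read_camera("wrist")
a=cv2.resize(im[110:300,230:530],(600,380)); b=cv2.resize(s[40:360],(380,190))
save(np.vstack([a,cv2.copyMakeBorder(b,0,0,0,220,cv2.BORDER_CONSTANT)]),"l1.png")
E
```

```text
20.05 [557.5 -12.3 201.5] yaw 77.3 F [-0.4  0.3 -6.5] M [ 0.01 -0.13  0.02] w 55.2 q [-13.7  12.3 100.    0.   67.7 -90.9]
bow 0.86 6653 outer edge [-143.1 -140.7 -133. ]
```

View pics/l1.png

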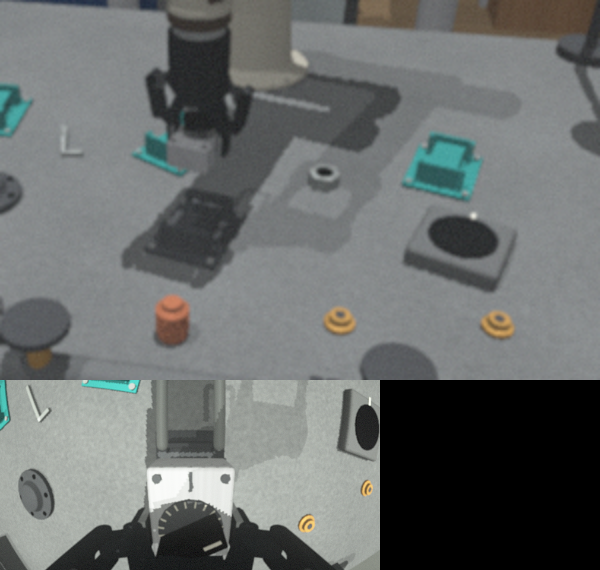

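The lock hangs level in the gripper with the shackle open, the cradle is empty behind it and the wrist force is -6.5 N. Now I carry it to the reader.

>>> drive_tool --commands '[[[0,-0.02,0.3,0,0,0,0],[0,-0.04,0.6,0,0,0,0],[0,-0.07,0.9,0,0,0,0],[0,-0.07,0.9,0,0,0,0],[0,-0.07,0.9,0,0,0,0],[0,-0.07,0.9,0,0,0,0],[0,-0.07,0.9,0,0,0,0],[0,-0.07,0.9,0,0,0,0]]]'

```text
time_s: 21.25
ee_pos: [542.3, 178.9, 201.2]
tool_rot: [[-0.0, -0.976, 0.22], [0.0, 0.22, 0.976], [-1.0, 0.0, 0.0]]
contact_force: [0.2, -0.1, -6.4]
width: 55.1
```

>>> drive_tool --commands '[[[0,-0.07,0.9,0,0,0,0],[0,-0.07,0.9,0,0,0,0],[0,-0.07,0.9,0,0,0,0],[0,-0.06,0.9,-0.1,0,0,0],[0,-0.06,0.8,-0.2,0,0,0],[0,-0.04,0.6,-0.15,0,0,0],[0,-0.02,0.33,-0.1,0,0,0],[0,0,0,0,0,0,0],[0,0,0,0,0,0,0]]]'

```text
time_s: 22.38
ee_pos: [531.5, 336.0, 185.0]
tool_rot: [[0.0, -0.975, 0.221], [-0.0, 0.221, 0.975], [-1.0, -0.0, -0.0]]
contact_force: [-0.0, 0.6, -5.3]
width: 55.6
```

```bash
python3 st.py
python3 - <<'E'
from h import *
im=arm.read_camera("scene"); s=arm.read_camera("wrist"); P=arm.camera_params("wrist")
print("reader scene",at("scene",(461.5,228),30),"top",at("top",(207.4,213.5),30))
for r in arm.regions_of("wrist","reader"): print("reader",r["score"],r["uv"])
for p in [(533+i,341+j,26) for i in(-60,60) for j in(-60,60)]: print(proj("wrist",p,P).round())
a=cv2.resize(im[130:290,360:560],(600,480)); b=cv2.resize(s,(384,240))
save(cv2.resize(np.hstack([a[:,:],cv2.copyMakeBorder(b,0,240,0,0,cv2.BORDER_CONSTANT)]),(800,390)),"f1.png")
E
```

```text
22.375 [531.5 336.  185. ] yaw 77.2 F [-0.   0.6 -5.3] M [-0.   -0.14 -0.01] w 55.6 q [ 21.3  23.2  88.3  -0.   68.5 -55.9]
bow 0.87 6763 outer edge [-240.  -237.8 -230.6]
bow 0.55 29027 outer edge [-237.8 -229.7 -157.9]
reader scene [536.4532302 344.0547055  30.       ] top [533.44967842 340.33115324  30.        ]
reader 0.69 [336.6, 156.6]
[234. 152.]
[390. 116.]
[275. 289.]
[413. 261.]
```

View pics/f1.png

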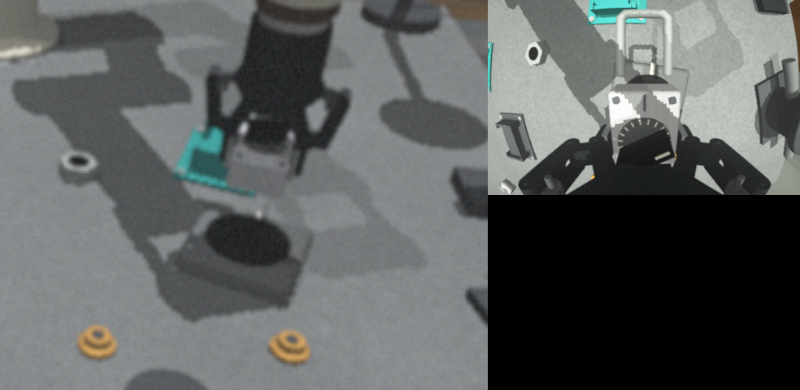

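>>> drive_tool --commands '[[[0,0.05,0.1,0,0,0,0],[0,0.03,0.1,0,0,0,0],[0,0,0,0,0,0,0],[0,0,0,0,0,0,0],[0,0,0,0,0,0,0],[0,0,0,0,0,0,0]]]'

```text
time_s: 23.38
ee_pos: [533.7, 342.5, 184.8]
tool_rot: [[0.0, -0.975, 0.221], [-0.0, 0.221, 0.975], [-1.0, -0.0, -0.0]]
contact_force: [-0.4, 0.4, -6.1]
width: 55.2
```

Run:
```python
from h import *
o=arm.get_obs(); print(np.round(o["ee_pos"],1),np.round(o["dq"],2),np.round(o["contact_force"],1),o["width"]); print(arm.sign_off())
```

```text
[533.7 342.5 184.8] [ 0.01 -0.06  0.02  0.04 -0.   -0.09] [-0.4  0.4 -6.1] 55.21675756808972
the job is handed in; nothing more can be done
None
```

I turned the dial clockwise about 44 to 50° until it clicked, pulled the shackle open to its stop, then lifted the lock out. I handed the job in with the gripper holding it over the reader, after about 23 s. Sign-off gave no verdict.

**Click:** in the wrist images the shackle moved out about 6 mm. The moment on the dial barely rose, so I judged the click from the shackle's movement.

**Shackle:** the pull met about 10 N at the stop, and the bow measured about 24 mm out.

**Final hold:**
- **Position:** the tool is at (533.7, 342.5) mm. The reader centre is about (533, 340) from the top camera and (536, 344) from the scene camera, so the lock is within a few mm of the middle.
- **Height:** I estimate the underside at about 112 mm above the bench, or about 82 mm above the pad. That comes from the tool height, so it assumes the lock did not slip in the gripper.
- **Level and grip:** the tool points straight down, the finger opening is 55 mm, the wrist carries about 6 N and the arm is at rest. The last pictures, taken before a final shift of about 6 mm, showed the shackle open and the lock clear of the pad.

No check failed. The cameras disagreed by 2–4 mm on positions. I did not measure the bystanders again at the end, but I kept well clear of them and the last pictures showed nothing disturbed.

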